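# Unhitch and tip the reject tray

## Task

Empty the reject tray into the yellow bin: pull the spring latch on its ball coupling out sideways by the rod with the red knob, lift the tongue off the ball with the latch held out, and keep raising it, about 30 degrees or more, until all three oat bars have slid off the tray into the bin. Finish while still holding the tray raised steeply like that with the gripper, not letting go, and leave the bin and the other things on the worktop where they stand.

Things in the scene. Friction and masses are not known exactly. Their poses are not given: they have to be found in the camera images.
- rig: Fixed tipping stand: dark base plate, two grey hinge posts, ball mount. Frame: origin on the worktop under its middle, z up; the tray's hinge axis is parallel to its x at y = +0.110, z = 0.095; the ball is at x = 0, y = -0.170. The latch rod sticks out to its -x side (roughly towards the robot); the bin stands at its +y end. The base plate is 10 mm thick.
- ball (a point): Centre of the steel hitch ball (32 mm across, flat underside, 12 mm neck) on its post, 95 mm above the worktop, at (0, -0.170, 0.095) in the rig's frame. Fixed.
- tray_hinge (a joint): Tilt of the tray about its hinge, rad: 0 = level and down on the ball, grows as the tongue end is raised, stop at 0.9. The hinge is free: the tray drops back when nothing holds it. The bars slide on the tray at a tilt of roughly 0.25 to 0.4 rad.
- tray: Bright metal tray 130 x 180 mm with walls 30 mm high, open at the lip over the bin; a blue tongue bar leads from its closed end to the blue coupler head over the ball. 0.5 kg: lifting at the coupler takes about 3 N. Origin on the hinge axis, mid-width, on the floor's top face; at tilt 0 its axes are the rig's: +y to the bin, coupler head at y = -0.280.
- tray_lip (a point): Middle of the edge of the tray floor over which the bars slide into the bin, 30 mm beyond the hinge.
- latch_slide (a joint): Travel of the spring latch, m: 0 = home, keeper under the ball's flat underside, tongue locked; grows as the rod is pulled straight along the rig's -x; stop at 0.016; the keeper clears the ball from 0.008 on. Spring 5 N at home, 8 N at the stop; snaps home when let go. It rides on the coupler head: raising the pulled-out rod raises tongue and tray.
- latch_grip (a point): Middle of the pull rod, where to grip it: round steel, 12 mm thick, 58 mm free length along the rig's x, red knob 28 mm across at its outer (-x) end, steel plate at its inner end. With latch home and tray level at (-0.075, -0.170, 0.107) in the rig's frame; in the tray's frame y = -0.280, z = +0.012. Free below and beside; the rod may turn between the fingers.
- bin: Loose yellow reject bin, 170 x 175 mm outside, walls 4 mm, standing on the worktop under the tray's lip. Origin at the centre of its underside; its low front wall (45 mm) is at y = -0.0875, towards the tray; its back wall (+y) is 95 mm high.
- bar_0: One of three loose brown oat bars, rounded blocks 45x28x20 mm, about 45 g, lying in the tray. Origin at the centre of its underside.
- bar_1: One of three loose brown oat bars, rounded blocks 45x28x20 mm, about 45 g, lying in the tray. Origin at the centre of its underside.
- bar_2: One of three loose brown oat bars, rounded blocks 45x28x20 mm, about 45 g, lying in the tray. Origin at the centre of its underside.
- mouse: Bystander: black wired computer mouse, 122x60x40 mm. Origin under its middle.
- phone: Bystander: black mobile phone lying flat, 158x75x9 mm. Origin under its middle.
- stapler: Bystander: blue and black stapler, 34x135x46 mm. Origin under its middle.
- pot_blue: Bystander: sample pot with blue lid, 50 mm wide, 66 mm tall. Origin under its middle.
- pot_pink: Bystander: pinkish sample pot with white lid, 50 mm wide, 66 mm tall. Origin under its middle.
Mind the look-alikes: they are no part of the job. Leave any pink look-alike of the bar_2 alone.

How it is judged:
On the way, in this order (a step that is already met when the one before it is completed fails the run):
1. the latch is pulled out clear of the ball while the tongue still sits on the ball (value of joint latch_slide above 0.008 m and value of joint tray_hinge below 0.03 rad), for 0.05 s.
2. the tongue is lifted off the ball (value of joint tray_hinge above 0.12 rad), for 0.1 s.
At the end, for the whole second after the job is handed in: All three bars lie at rest inside the bin (within its walls, undersides' centres less than 70 mm above its underside) and the gripper's fingers still hold the tray or its latch (contact force over 0.8 N) with the tray still and tilted more than 0.48 rad (about 27 degrees) (value of joint tray_hinge above 0.48 rad and velocity of joint tray_hinge between -0.1 and 0.1 rad/s and contact force between the fingers and tray above 0.8 N and x of bar_0 in the frame of bin between -0.085 and 0.085 m and y of bar_0 in the frame of bin between -0.0875 and 0.0875 m and z of each of bar_0, bar_1, bar_2 in the frame of bin below 0.07 m and linear speed of each of bar_0, bar_1, bar_2 below 0.05 m/s and x of bar_1 in the frame of bin between -0.085 and 0.085 m and y of bar_1 in the frame of bin between -0.0875 and 0.0875 m and x of bar_2 in the frame of bin between -0.085 and 0.085 m and y of bar_2 in the frame of bin between -0.0875 and 0.0875 m); the arm keeps its last pose, push and grip.
It fails at once if the bin is shifted more than 3 cm (distance of bin from where it was at the start of the episode above 0.03 m).
It fails at once if one of the bystanders is shifted more than 3 cm (distance of any of mouse, phone, stapler, pot_blue, pot_pink from where it was at the start of the episode above 0.03 m).
It also fails if it takes over 38 s, if anything falls off the work surface, if the arm or the gripper's body presses on something with over 40 N, if the wrist force passes 120 N, or if a joint passes its speed limit or range.

## Robot

A 6-joint arm with a two-finger parallel gripper is mounted at the origin on a cart in front of the work surface, level with it; the furniture and walls round the work are solid. World frame = base frame: x ahead of the robot, y to its left, z up, the work surface at z = 0. Lengths are in m, angles in rad, forces in N, time in s.
With the tool pointing down it reaches from about 0.3 to 0.875 m from the base axis. Payload 6.4 kg.
Tool frame: the origin (TCP) lies at the very end of the fingers, on their centre line; the grasp point (between the pads) lies 19 mm behind it (ctrl.hold_point_z is the distance from the TCP to the grasp point, in m); y points along the fingers, x is the direction in which the jaws open and shut, and the axes are right-handed (so a half turn about y gives the same grasp; the last joint's range is limited). The gripper opens to 85 mm and grips with 20 to 120 N. Pads are 22 mm wide; open, the fingers measure 114 mm over their backs; the gripper's body (76 mm by 85 mm) begins 54 mm behind the grasp point. The pads swing forward as they close: fully open they stand 13 mm farther back than shut.
Start: joints at [0.915, 0.181, 1.607, -0, 1.354, -0.206], TCP at [0.25, 0.518, 0.231] pointing down, gripper open.
Joint ranges: [-2.99, 2.99], [-0.89, 2.07], [0.3, 2.58], [-1.14, 4.28], [0, 2.63], [-3.12, 3.12]. Speed limits (rad/s): [2.57, 2.57, 3.01, 3.14, 3.14, 3.14].

## Interface

Orientations are given as a unit quaternion [w, x, y, z].
In Python, from bench import ctrl, imaging gives the robot as it stands.
- The arm moves only by the shell command python3 -m jog 'ROWS'. ROWS is JSON, a list of rows, each a list of 3 entries, a list of its own where there are three numbers: the shift along the tool's x, y, z in cm, then the turn, a rotation vector about the tool's x, y, z in rad, then the finger opening in cm, from 0 to 8.54. A call has 1 to 12 rows; each row shifts and turns the pose as measured when the row begins, along the tool's axes as they then stand; what a row does not reach is not made up. A row lasts 1/12 s, in which the tool goes at most 41.7 mm and 7.16 degrees, less where a joint would pass 70% of its speed; a pose out of reach is approached as far as the arm can. A call is refused whole if a number of a shift passes 4.17 or a number of a turn 0.125, either way. A call with a gripper value outside its range is refused whole. The fingers move at their own pace and stop on an object; the grip force is fixed at half the most. Time passes only in rows, so rows that do not move let the fingers close. It gives the time, the measured TCP pose, the force and the opening at its end, in the units of the state.
- ctrl.get_obs(): the state, without advancing time (a new reading comes with each control period).
- imaging.camera(name): name is "scene" or "top" or "wrist"; returns a dict with "frame" (400x640x3 uint8, red, green, blue), "depth" (400x640 float32, m along the optical axis (not along the pixel's ray), 0 where there is no reading), "K" (3x3 intrinsics, pixels), "R" (3x3) and "t" (3): a world point X has camera coordinates R X + t. Camera axes: x right, y down, z forward; pixel columns grow to the right and rows downward; lengths in m; the calibration is good to about 2 mm. A picture is of the moment at which its call begins.
- ctrl.hand_in(): hands the job in, once; it reports no verdict.
The state is a dict: "time_s": time; "q": joint angles; "dq": joint speeds; "joint_efforts": joint torques, N m; "eef_pos": TCP position; "eef_rot": TCP orientation; "wrist_force": force on the tool from outside, world axes, zero at the start; "torque": the same for the moment, N m; "opening": opening from 0.0 (shut) to 1.0 (fully open).
Only numpy, scipy, OpenCV 4.12 (cv2) and the standard library are available. Lean on these libraries where they do the work, as an engineer would, in place of code of your own. Each camera call takes 0.05 s, during which the arm holds its last target. There are 200 camera calls.

## Working session

There is one attempt and no reset: what is moved stays moved. The work goes in short steps, Python scripts to look and compute and a shell command to move; the robot and the scene stay as the last step left them, time stands still between calls to the robot, and variables do not carry over. Pictures are saved under pics/ and viewed, about 8 in all and at most 12, crops included, and the job is handed in when it is done.

```bash
mkdir -p pics; ls
python3 - <<'E'
from bench import ctrl, imaging
import cv2,numpy as np
o=ctrl.get_obs(); print(o, ctrl.hold_point_z)
a=imaging.camera("scene");b=imaging.camera("top")
for n,c in(("scene",a),("top",b)):
    np.savez(f"{n}0.npz",**c); cv2.imwrite(f"pics/{n}0.png",c["frame"][:,:,::-1]); print(n,c["K"],c["R"],c["t"])
E
```

```text
pics
{'time_s': 0.0, 'q': array([ 9.14669132e-01,  1.81555842e-01,  1.60801949e+00, -4.36250836e-05,
        1.35376863e+00, -2.06258468e-01]), 'dq': array([-0.00121648, -0.0002563 , -0.00253146, -0.00033229,  0.00114835,
        0.00048337]), 'joint_efforts': array([ 8.37968055e-04, -4.44856882e+01, -3.51347673e+01, -1.51166805e-04,
        8.78691149e-03,  3.63868730e-05]), 'eef_pos': array([0.24966804, 0.51735455, 0.23037027]), 'eef_rot': array([-0.59869468,  0.59915245,  0.37531034, -0.37646139]), 'wrist_force': array([-0.32668799, -0.03669928,  0.63293699]), 'torque': array([ 0.03139704, -0.05080674, -0.00258693]), 'opening': 0.9979604767511631} 0.0187
scene [[426.05233988   0.         318.25133584]
 [  0.         426.05233988 200.69754187]
 [  0.           0.           1.        ]] [[ 6.70278893e-01 -7.42109247e-01  2.67769590e-04]
 [-5.19323509e-01 -4.69314758e-01 -7.14175575e-01]
 [ 5.30121966e-01  4.78557754e-01 -6.99966554e-01]] [-0.50843459  0.31907166  1.07164277]
top [[408.00532745   0.         314.84871379]
 [  0.         408.00532745 197.76981749]
 [  0.           0.           1.        ]] [[-6.72340099e-03 -9.99977083e-01 -7.92830010e-04]
 [-9.98001240e-01  6.75993233e-03 -6.28317464e-02]
 [ 6.28356660e-02  3.68802307e-04 -9.98023819e-01]] [-0.15125425  0.60177078  1.11820216]
```

View pics/scene0.png

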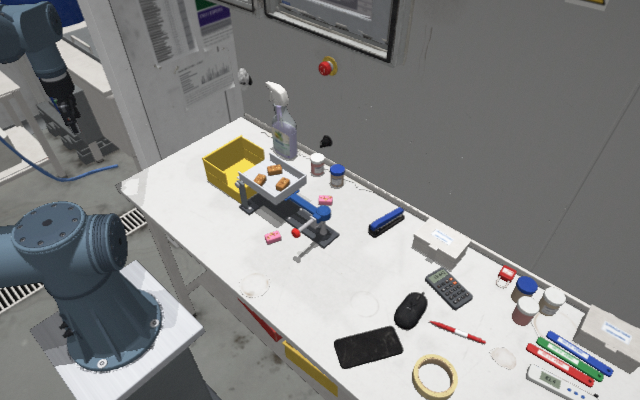

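View pics/top0.png

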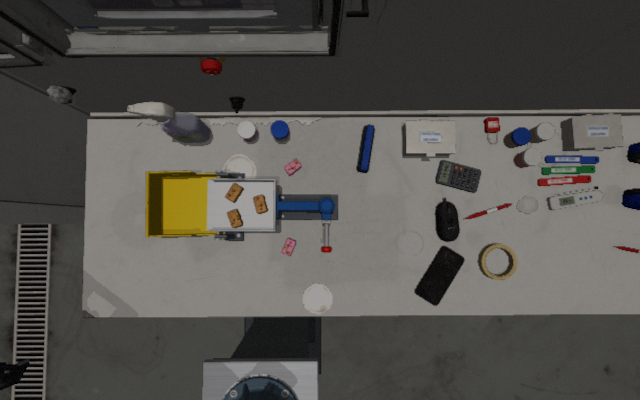

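The rig lies with its bin at image left (world +y). In the top view the coupler head is at (326,207) and the red knob at (326,249); in the scene view the knob is at (296,232). The brown bars sit in the tray. The pink blocks at (292,167) and (289,246) are look-alikes, so I leave them. Next I measure and crop the rod.

```bash
cat > h.py <<'E'
import numpy as np,cv2
from scipy.spatial.transform import Rotation as Ro
def pts(c):
    d=c["depth"];v,u=np.mgrid[:400,:640]
    K=c["K"];p=np.stack([(u-K[0,2])/K[0,0]*d,(v-K[1,2])/K[1,1]*d,d],-1)
    return (p-c["t"])@c["R"]
def proj(c,X):
    p=c["R"]@np.asarray(X,float)+c["t"]; q=c["K"]@p; return (q[:2]/q[2]).round(1)
def tool(o): 
    q=o["eef_rot"];return Ro.from_quat([q[1],q[2],q[3],q[0]])
E
python3 - <<'E'
from h import *
s=dict(np.load("scene0.npz"));t=dict(np.load("top0.npz"))
from bench import ctrl
print("tool axes\n",tool(ctrl.get_obs()).as_matrix().round(3))
for n,c,win in(("top",t,(315,200,340,255)),("scene",s,(280,190,340,270))):
    P=pts(c);f=c["frame"].astype(int);m=np.zeros((400,640),bool);x0,y0,x1,y1=win;m[y0:y1,x0:x1]=1
    z=P[...,2]
    red=m&(f[...,0]>110)&(f[...,1]<70)&(f[...,2]<70)&(z>.05)
    print(n,"knob",red.sum(),np.median(P[red],0).round(4),P[red].min(0).round(3),P[red].max(0).round(3))
    if n=="top":
        rod=m&(z>.09)&(z<.13)&~red;rod[:222]=0;rod[244:]=0
        q=P[rod];print("rod",rod.sum(),q.mean(0).round(4),q[:,2].max(),q.min(0).round(3),q.max(0).round(3))
        for r in range(222,246,3):
            k=rod[r]; print(r,k.sum(),P[r][k].mean(0).round(4) if k.any() else '')
        # tongue centre line & tray
        k=np.zeros_like(m);k[185:225,283:322]=1;k&=(f[...,2]>90)&(f[...,0]<70)&(z>.08)
        q=P[k];l=np.polyfit(q[:,1],q[:,0],1);print("tongue line x=a*y+b",l,q.mean(0).round(4))
        ky=(f[...,0]>150)&(f[...,1]>120)&(f[...,2]<60)&(z>.03)&(z<.12);q=P[ky];print("bin",q.min(0).round(3),q.max(0).round(3))
        k=np.zeros_like(m);k[150:260,190:290]=1;k&=(z>.115)&(z<.145)&(f.min(-1)>100);r=cv2.minAreaRect(P[k][:,:2].astype(np.float32));print("tray",r,P[k].min(0).round(3),P[k].max(0).round(3))
        k=np.zeros_like(m);k[195:222,317:337]=1;k&=(f[...,2]>80)&(f[...,0]<90)&(z>.1);q=P[k];print("head",cv2.minAreaRect(q[:,:2].astype(np.float32)),q.min(0).round(3),q.max(0).round(3))
a=cv2.resize(s["frame"][180:280,250:360],None,fx=5,fy=5);cv2.imwrite("pics/crop1.png",a[:,:,::-1])
E
```

```text
tool axes
 [[ 0.435 -0.001 -0.901]
 [ 0.901 -0.001  0.435]
 [-0.001 -1.     0.   ]]
top knob 26 [ 0.4647 -0.1826  0.1186] [ 0.46  -0.19   0.115] [ 0.468 -0.175  0.124]
rod 113 [ 0.5071 -0.1831  0.1117] 0.1196213675208019 [ 0.479 -0.193  0.106] [ 0.533 -0.173  0.12 ]
222 9 [ 0.5328 -0.1832  0.1158]
225 5 [ 0.5252 -0.1834  0.1096]
228 5 [ 0.5176 -0.1832  0.113 ]
231 5 [ 0.5099 -0.1832  0.1119]
234 5 [ 0.5023 -0.1831  0.1114]
237 5 [ 0.4948 -0.183   0.1126]
240 5 [ 0.4871 -0.183   0.1116]
243 5 [ 0.4795 -0.1829  0.1104]
tongue line x=a*y+b [0.01587523 0.57803419] [ 0.5762 -0.1168  0.0946]Traceback (most recent call last):
  File "<stdin>", line 18, in <module>
    return umr_minimum(a, axis, None, out, keepdims, initial, where)
ValueError: zero-size array to reduction operation minimum which has no identity
```

Run:
```python
from h import *
s=dict(np.load("scene0.npz"));t=dict(np.load("top0.npz"))
P=pts(t);f=t["frame"].astype(int);z=P[...,2]
def rep(n,m): 
    q=P[m];print(n,m.sum(),[np.round(a,3).tolist() for a in cv2.minAreaRect(q[:,:2].astype(np.float32))],q.min(0).round(3),q.max(0).round(3)) if m.any() else print(n,0)
def box(u0,u1,v0,v1): k=np.zeros((400,640),bool);k[v0:v1,u0:u1]=1;return k
rep("bin",box(140,210,165,245)&(f[...,0]>f[...,2]+60)&(z>.03)&(z<.12))
rep("tray rim",box(190,290,165,245)&(z>.112)&(z<.145))
rep("head",box(317,337,195,222)&(f[...,2]>f[...,0]+30)&(z>.1))
S=pts(s);g=s["frame"].astype(int);k=box(285,305,222,242)&(g[...,0]>g[...,1]+60)&(S[...,2]>.05)
print("scene knob",k.sum(),np.median(S[k],0).round(4)); 
for X in([.475,-.183,.107],[.504,-.183,.107],[.533,-.183,.107]):print(proj(s,X),proj(t,X))
a=cv2.resize(s["frame"][180:280,250:360],None,fx=5,fy=5);cv2.imwrite("pics/crop1.png",a[:,:,::-1])
```

```text
bin 461 [[0.585, 0.204], [0.169, 0.16], 1.108] [0.5   0.125 0.033] [0.67  0.286 0.104]
tray rim 872 [[0.585, 0.028], [0.165, 0.143], 89.505] [ 0.514 -0.055  0.112] [0.658 0.111 0.133]
head 264 [[0.568, -0.18], [0.041, 0.056], 72.288] [ 0.54  -0.204  0.101] [ 0.597 -0.163  0.121]
scene knob 61 [ 0.4596 -0.1868  0.1157]
[298.4 230.7] [326.  244.7]
[305.7 224.9] [325.9 233.3]
[312.8 219.2] [325.8 221.9]
```

View pics/crop1.png

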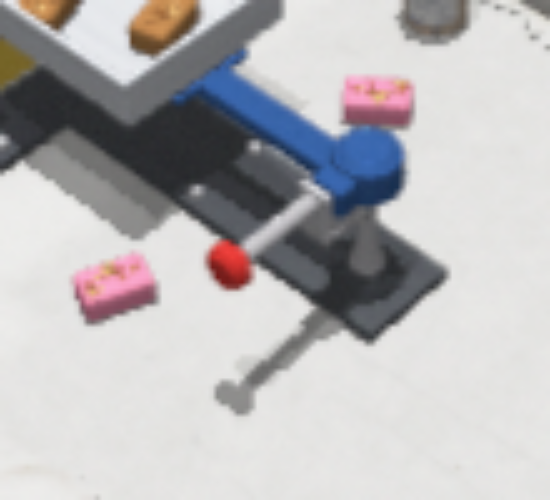

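The crop shows the red knob at crop (230,263), which is scene (296,233). It sits on the steel rod leading into the blue coupler at crop (350,180), so this is the real latch. The rod axis is y≈-0.183, x 0.475–0.533, z≈0.107, matching the given sizes. I start the move, turning so the jaws lie along world y.

```bash
python3 -m jog '[[[-2.5,0,-2.5],[0,-0.11,0],8.5],[[-2.5,0,-2.2],[0,-0.11,0],8.5],[[-2.8,0,-2],[0,-0.11,0],8.5],[[-3,0,-1.6],[0,-0.11,0],8.5],[[-3.8,0,-1],[0,0,0],8.5],[[-3.8,0,-1],[0,0,0],8.5],[[-3.8,0,-1],[0,0,0],8.5],[[-3.8,0,-1],[0,0,0],8.5],[[-3.8,0,-1],[0,0,0],8.5],[[-3.8,0,-1],[0,0,0],8.5],[[-3.8,0,-1],[0,0,0],8.5],[[-3.8,0,-1],[0,0,0],8.5]]'; python3 -c "
from h import *
from bench import ctrl
print(tool(ctrl.get_obs()).as_matrix().round(3))"
```

```text
time_s: 1.1
eef_pos: [0.3823, 0.0746, 0.2258]
eef_rot: [0.494, -0.493, -0.504, 0.509]
wrist_force: [0.2, 0.4, 0.8]
opening: 0.997
[[-0.026 -0.005 -1.   ]
 [ 1.    -0.003 -0.026]
 [-0.003 -1.     0.005]]
```

```bash
python3 -m jog '[[[-3.3,0,-1.5],[0,0.026,0],8.5],[[-3.3,0,-1.5],[0,0,0],8.5],[[-3.3,0,-1.5],[0,0,0],8.5],[[-3.3,0,-1.5],[0,0,0],8.5],[[-3.3,0,-1.5],[0,0,0],8.5],[[-3.3,0,-1.5],[0,0,0],8.5],[[-3.3,0,-1.5],[0,0,0],8.5],[[-1.5,0,-0.5],[0,0,0],8.5],[[0,0,0],[0,0,0],8.5],[[0,0,0],[0,0,0],8.5]]'; python3 -c "
from h import *
from bench import ctrl
print(tool(ctrl.get_obs()).as_matrix().round(3))"
```

```text
time_s: 1.93
eef_pos: [0.4933, -0.1931, 0.2229]
eef_rot: [0.504, -0.502, -0.494, 0.499]
wrist_force: [-0.6, 0.3, 0.1]
opening: 0.998
[[ 0.013 -0.007 -1.   ]
 [ 1.    -0.002  0.013]
 [-0.002 -1.     0.007]]
```

```bash
python3 -m jog '[[[1,0,-0.4],[0,-0.012,0],8.5],[[0,3,0],[0,0,0],8.5],[[0,3,0],[0,0,0],8.5],[[0,2,0],[0,0,0],8.5],[[0,0,0],[0,0,0],8.5]]'
python3 - <<'E'
from h import *
from bench import ctrl,imaging
c=imaging.camera("wrist");s=imaging.camera("scene")
for n,k in(("w",c),("s",s)):np.savez(n+"1.npz",**k)
a=cv2.resize(s["frame"][150:270,240:370],(433,400),interpolation=cv2.INTER_CUBIC)
b=cv2.resize(c["frame"],(360,225));cv=np.zeros((400,793,3),np.uint8);cv[:,:433]=a;cv[:225,433:]=b
cv2.imwrite("pics/close1.png",cv[:,:,::-1])
P=pts(c);f=c["frame"].astype(int);z=P[...,2]
m=(abs(P[...,0]-.505)<.025)&(abs(P[...,1]+.183)<.03)&(z>.095)&(z<.125);q=P[m]
print(len(q), q.mean(0).round(4) if len(q) else '')
if len(q):
  print(q.min(0).round(4),q.max(0).round(4),np.polyfit(q[:,0],q[:,1],1))
k=(f[...,0]>f[...,1]+60)&(z>.07)&(z<.14)&(P[...,0]<.49)
print(k.sum(),np.median(P[k],0).round(4))
E
```

```text
time_s: 2.35
eef_pos: [0.4976, -0.175, 0.1423]
eef_rot: [0.499, -0.498, -0.5, 0.503]
wrist_force: [-0.0, 0.9, 0.1]
opening: 0.994
1930 [ 0.5082 -0.1847  0.1112]
[ 0.48   -0.1958  0.0952] [ 0.53   -0.1746  0.1162] [-0.01012452 -0.17956234]
1357 [ 0.461 -0.184  0.118]
```

View pics/close1.png

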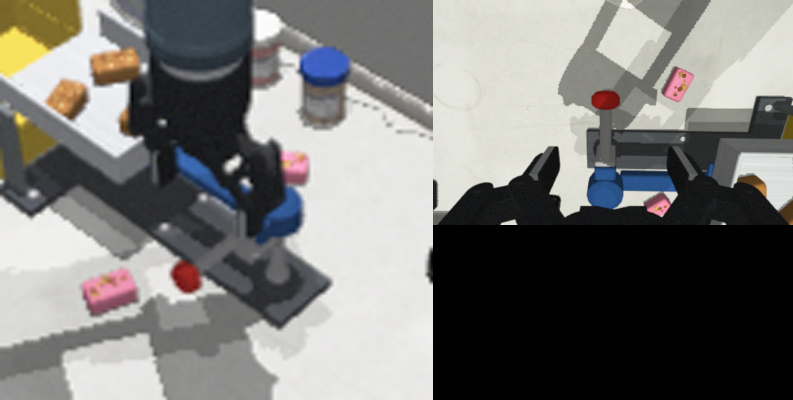

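The scene view (left) shows the open fingers straddling the rod, with the knob at (187,277). The wrist view shows the rod between the fingers at about (605,130), off centre because of the parallax. The wrist camera puts the rod at y=-0.184, so I shift 9 mm in -y, descend and close.

```bash
python3 -m jog '[[[-0.9,0,0],[0,0,0],8.5],[[0,2,0],[0,0,0],8.5],[[0,2,0],[0,0,0],8.5],[[0,1.5,0],[0,0,0],8.5],[[0,0,0],[0,0,0],8.5]]'
```

```text
time_s: 2.87
eef_pos: [0.5071, -0.1892, 0.1008]
eef_rot: [-0.489, 0.505, 0.503, -0.502]
wrist_force: [0.0, 0.1, -0.0]
opening: 0.996
```

```bash
python3 -m jog '[[[0,0,0],[0,0,0],8.5],[[0,0,0],[0,0,0],8.5]]'
python3 - <<'E'
from h import *
from bench import ctrl
o=ctrl.get_obs();R=tool(o).as_matrix();p=o["eef_pos"]
print(R.round(3),o["q"].round(3),o["dq"].round(3),o["wrist_force"].round(2))
print("err cm tool",(R.T@(np.array([.499,-.184,.087])-p)*100).round(2)," turn",Ro.from_matrix(R.T@np.array([[0,0,-1],[1,0,0],[0,-1,0.]])).as_rotvec().round(3))
E
```

```text
time_s: 3.03
eef_pos: [0.5087, -0.1905, 0.1039]
eef_rot: [-0.488, 0.507, 0.503, -0.502]
wrist_force: [-0.7, -0.2, 0.8]
opening: 0.996
[[-0.011  0.02  -1.   ]
 [ 1.    -0.018 -0.011]
 [-0.018 -1.    -0.02 ]] [-0.575  0.246  1.81  -0.004  1.059 -2.154] [-0.001 -0.023 -0.027 -0.     0.015 -0.004] [-0.74 -0.15  0.82]
err cm tool [0.69 1.66 1.  ]  turn [ 0.02   0.011 -0.018]
```

```bash
cat >> h.py <<'E'
def err(target,tilt=0):
    from bench import ctrl
    o=ctrl.get_obs();R=tool(o).as_matrix();p=o["eef_pos"]
    print("t",round(o["time_s"],2),"p",p.round(4),"F",o["wrist_force"].round(1),"open",round(o["opening"],3),"dq",abs(o["dq"]).max().round(3))
    print("err cm tool",(R.T@(np.array(target)-p)*100).round(2)," turn",Ro.from_matrix(R.T@np.array([[0,0,-1],[1,0,0],[0,-1,0.]])).as_rotvec().round(3))
E
python3 -m jog '[[[0.7,0,1],[0.02,0.011,-0.018],8.5],[[0,1,0],[0,0,0],8.5],[[0,0.7,0],[0,0,0],8.5]]' >/dev/null; python3 -c "
from h import *;err([.499,-.184,.087])"
```

```text
t 3.28 p [ 0.5027 -0.1864  0.0923] F [-0.1  0.2 -0.9] open 0.995 dq 0.149
err cm tool [0.24 0.52 0.37]  turn [ 0.01   0.    -0.006]
```

```bash
python3 -m jog '[[[0.25,0.55,0.35],[0.01,0,-0.006],8.5],[[0,0,0],[0,0,0],8.5]]' >/dev/null; python3 -c "
from h import *;err([.499,-.184,.087])"
```

```text
t 3.45 p [ 0.4993 -0.1841  0.0858] F [ 0.5 -0.2  0.4] open 0.993 dq 0.016
err cm tool [ 0.01 -0.12  0.03]  turn [-0.  0. -0.]
```

Now close, holding position.

```bash
python3 -m jog '[[[0,0,0],[0,0,0],4],[[0,0,0],[0,0,0],0],[[0,0,0],[0,0,0],0],[[0,0,0],[0,0,0],0],[[0,0,0],[0,0,0],0],[[0,0,0],[0,0,0],0],[[0,0,0],[0,0,0],0],[[0,0,0],[0,0,0],0]]' >/dev/null; python3 -c "
from h import *;err([.499,-.184,.087])"
```

```text
t 4.12 p [ 0.4997 -0.1834  0.0858] F [-0.8 -0.5 -1.5] open 0.118 dq 0.003
err cm tool [-0.06 -0.12  0.07]  turn [-0.     0.     0.001]
```

```bash
python3 -m jog '[[[0,0,0.4],[0,0,0],0],[[0,0,0.4],[0,0,0],0],[[0,0,0.4],[0,0,0],0],[[0,0,0.2],[0,0,0],0],[[0,0,0],[0,0,0],0]]' >/dev/null; python3 -c "
from h import *;err([.486,-.184,.087])"
```

```text
t 4.53 p [ 0.4908 -0.1834  0.0865] F [ 6.8  1.6 -3.7] open 0.119 dq 0.03
err cm tool [-0.06 -0.05  0.48]  turn [ 0.014 -0.001 -0.   ]
```

```bash
python3 -m jog '[[[0,0,0.4],[0,0,0],0],[[0,0,0.4],[0,0,0],0],[[0,0,0.2],[0,0,0],0]]' >/dev/null
python3 - <<'E'
from h import *
from bench import imaging
err([.486,-.184,.087])
s=imaging.camera("scene");w=imaging.camera("wrist")
for c,box in((s,(285,305,222,250)),(w,None)):
    P=pts(c);f=c["frame"].astype(int);z=P[...,2]
    k=(f[...,0]>f[...,1]+60)&(f[...,1]<90)&(f[...,2]<90)&(z>.07)&(z<.14)&(P[...,0]<.49)&(P[...,0]>.4)&(abs(P[...,1]+.184)<.03)
    print(k.sum(),np.median(P[k],0).round(4))
E
```

```text
t 4.78 p [ 0.485  -0.1833  0.0873] F [ 7.9  3.2 -3.7] open 0.115 dq 0.046
err cm tool [-0.07  0.03 -0.1 ]  turn [ 0.026 -0.002 -0.002]
54 [ 0.444  -0.1875  0.1172]
3076 [ 0.4444 -0.184   0.1189]
```

Both cameras show the knob moved about 16 mm, so the latch is fully out while the tongue is still down. Now I lift along the arc, keeping the pull on.

```bash
python3 -m jog '[[[0,-0.6,0.15],[-0.0,0,0],0],[[0,-0.6,0.15],[0,0,0],0],[[0,-0.6,0.15],[0,0,0],0],[[0,-0.6,0.15],[0,0,0],0]]' >/dev/null
python3 - <<'E'
from h import *
from bench import imaging
err([.485,-.184,.12])
E
```

```text
t 5.22 p [ 0.4844 -0.1811  0.1117] F [11.2  5.8 -5.2] open 0.115 dq 0.154
err cm tool [-0.28 -0.83 -0.1 ]  turn [ 0.041 -0.003  0.001]
```

```bash
python3 -m jog '[[[0,-0.6,0.1],[0.01,0,0],0],[[0,-0.6,0.1],[0.01,0,0],0],[[0,-0.6,0.1],[0.01,0,0],0],[[0,-0.6,0.1],[0.01,0,0],0],[[0.05,-0.6,0.1],[0.01,0,0],0]]' >/dev/null
python3 - <<'E'
from h import *
from bench import imaging
err([.485,-.181,.142])
s=imaging.camera("scene");cv2.imwrite("pics/lift1.png",cv2.resize(s["frame"][100:280,190:390],None,fx=2.5,fy=2.5)[:,:,::-1])
E
```

```text
t 5.63 p [ 0.4839 -0.1754  0.142 ] F [ 9.2  3.5 -3.5] open 0.117 dq 0.238
err cm tool [-0.56 -0.   -0.11]  turn [ 0.005 -0.003  0.008]
```

View pics/lift1.png

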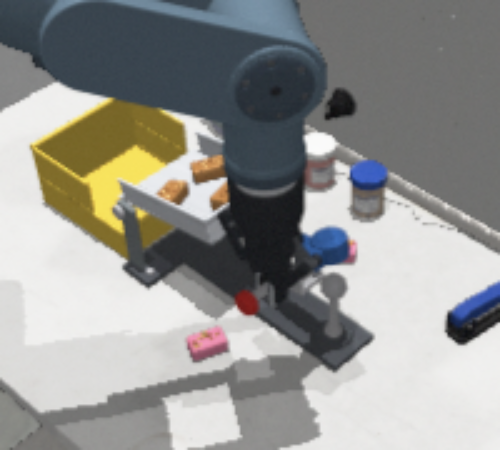

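The ball is exposed at (333,285) and the tongue is free of it, with the bars still on the tray. I keep raising slowly.

```bash
python3 -m jog '[[[0.15,-0.5,0.1],[0.005,0,0],0],[[0.15,-0.5,0.1],[0.005,0,0],0],[[0.15,-0.5,0.1],[0.005,0,0],0],[[0.15,-0.5,0.1],[0.005,0,0],0],[[0.2,-0.5,0.1],[0.005,0,0],0],[[0.2,-0.5,0.1],[0.005,0,0],0],[[0.2,-0.5,0.1],[0.005,0,0],0],[[0.2,-0.5,0.1],[0.005,0,0],0]]' >/dev/null; python3 -c "
from h import *
err([.485,-.163,.182])"
```

```text
t 6.35 p [ 0.4877 -0.1612  0.1854] F [ 7.5  2.  -4.7] open 0.116 dq 0.145
err cm tool [-0.18  0.34  0.27]  turn [-0.004 -0.003  0.003]
```

```bash
python3 -m jog '[[[0.25,-0.5,0.15],[0,0,0],0],[[0.25,-0.5,0.15],[0,0,0],0],[[0.27,-0.5,0.15],[0,0,0],0],[[0.3,-0.5,0.15],[0,0,0],0],[[0.3,-0.5,0.15],[0,0,0],0],[[0.33,-0.5,0.15],[0,0,0],0],[[0.35,-0.5,0.15],[0,0,0],0],[[0.35,-0.5,0.15],[0,0,0],0]]' >/dev/null
python3 - <<'E'
from h import *
from bench import imaging
err([.485,-.134,.235])
s=imaging.camera("scene");cv2.imwrite("pics/lift2.png",cv2.resize(s["frame"][100:280,190:390],None,fx=2.5,fy=2.5)[:,:,::-1])
E
```

```text
t 7.02 p [ 0.486  -0.1391  0.2282] F [ 7.1 -0.2 -4.9] open 0.115 dq 0.132
err cm tool [ 0.5  -0.69  0.09]  turn [ 0.027 -0.003 -0.006]
```

View pics/lift2.png

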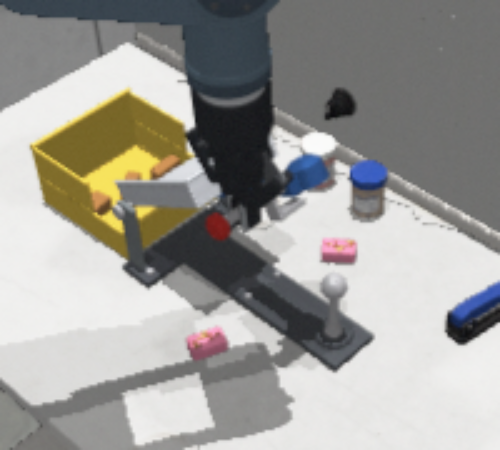

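The tray is at about 0.53 rad. Two bars are in the bin, at (100,203) and (133,178), and one at (165,165) is at or near the lip. I raise a little more.

```bash
python3 -m jog '[[[0.35,-0.5,0.15],[0.005,0,0],0],[[0.35,-0.5,0.15],[0.005,0,0],0],[[0.4,-0.5,0.15],[0.005,0,0],0],[[0.4,-0.5,0.15],[0.005,0,0],0],[[0.4,-0.5,0.15],[0.005,0,0],0],[[0.2,-0.3,0.1],[0,0,0],0],[[0,-0.05,0.05],[0,0,0],0],[[0,-0.05,0.05],[0,0,0],0]]' >/dev/null
python3 - <<'E'
from h import *
from bench import imaging
err([.485,-.114,.26])
s=imaging.camera("scene");t=imaging.camera("top");np.savez("top2.npz",**t)
a=cv2.resize(s["frame"][130:230,190:330],None,fx=3.5,fy=3.5);b=cv2.resize(t["frame"][160:250,135:225],(300,300))
c=np.zeros((350,790,3),np.uint8);c[:,:490]=a;c[:300,490:]=b
cv2.imwrite("pics/lift3.png",c[:,:,::-1])
E
```

```text
t 7.73 p [ 0.4867 -0.1166  0.2596] F [ 7.9  1.2 -4.6] open 0.118 dq 0.026
err cm tool [ 0.26 -0.05  0.16]  turn [ 0.034 -0.001 -0.01 ]
```

View pics/lift3.png

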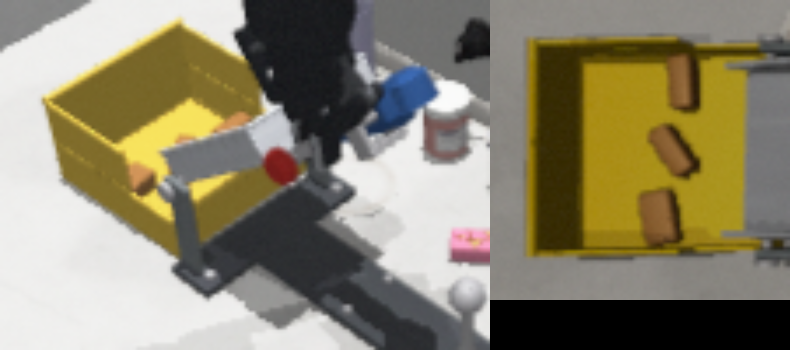

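All three bars lie in the bin in the top crop, at (683,82), (672,150) and (660,215), and the tray is empty. I check heights, bin shift and stillness.

Run:
```python
from h import *
from bench import imaging,ctrl
for i in range(6): t=imaging.camera("top"); 
err([.485,-.114,.26])
t0=dict(np.load("top0.npz"));t1=dict(np.load("top2.npz"))
for c in (t0,t):
    P=pts(c);f=c["frame"].astype(int);z=P[...,2];k=np.zeros((400,640),bool);k[165:245,140:165]=1;k&=(f[...,0]>f[...,2]+60)&(z>.03)&(z<.12)
    print("bin",P[k].min(0).round(3),P[k].max(0).round(3))
def lab(c):
    P=pts(c);f=c["frame"].astype(int);r,g,b=f[...,0],f[...,1],f[...,2]
    m=np.zeros((400,640),np.uint8);m[165:240,160:208]=1
    h=cv2.cvtColor(c["frame"],cv2.COLOR_RGB2HSV)
    m&=((h[...,0]<18)&(h[...,1]>60)).astype(np.uint8)
    n,l,s,ce=cv2.connectedComponentsWithStats(m)
    for i in range(1,n):
        if s[i,4]>25:print(ce[i].round(1),s[i,4],np.median(P[l==i],0).round(3),P[l==i][:,2].max().round(3))
lab(t1);print();lab(t)
d=np.abs(t["depth"]-t0["depth"])>.01; 
q=(np.abs(t["frame"].astype(int)-t0["frame"]).sum(-1)>120).astype(np.uint8);q[:, :340]=0;print("changed px right side",q.sum())
```

```text
t 8.13 p [ 0.4866 -0.1167  0.2594] F [ 7.7  1.6 -4.1] open 0.118 dq 0.002
err cm tool [ 0.27 -0.06  0.16]  turn [ 0.034 -0.002 -0.009]
bin [0.5   0.235 0.033] [0.669 0.286 0.104]
bin [0.5   0.235 0.031] [0.669 0.286 0.104]
[192.5 184. ] 121 [0.64  0.182 0.031] 1.154
[189.6 204.9] 116 [0.582 0.19  0.031] 0.037
[185.6 224.9] 150 [0.527 0.202 0.023] 0.028

[192.5 184. ] 123 [0.64  0.183 0.031] 0.04
[189.5 204.9] 111 [0.582 0.19  0.03 ] 0.036
[185.6 224.9] 150 [0.527 0.202 0.023] 0.029
changed px right side 0
```

Everything is still: the bars' tops are at z 0.023–0.031, the bin has not moved, and the bystanders at the right of the top view are unchanged. Handing in.

```bash
python3 -c "
from bench import ctrl
print(ctrl.hand_in()); o=ctrl.get_obs(); print(o['time_s'],o['eef_pos'],o['opening'])"
```

```text
the job is handed in; nothing more can be done
None
the job is handed in; nothing more can be done
```

I gripped the latch rod and pulled it out about 16 mm with the tongue still on the ball. Holding it out, I raised the tray along its arc to about 0.65 rad. I handed in at 8.1 s with the gripper still closed on the rod; hand-in gives no verdict.

**Last checks, before handing in:**
- **Bars:** all three lie in the bin, with their tops 23–31 mm above the worktop, and their positions did not change over about 0.4 s.
- **Bin:** its measured edges were unchanged.
- **Other objects:** nothing changed in the top view's right part, which covers the mouse, phone and stapler. I compared the pots only by eye in the scene pictures.
- **Grip:** the wrist force was steady at about 8 N along the rod and the fingers were stopped on it, with the arm still (joint speeds at most 0.002 rad/s).

**Disagreements and limits:**
- The fingers read about 10 mm open on the 12 mm rod, but the grip did not slip.
- The tilt comes from the tool's position on the arc, as the joint itself cannot be read. The tool also ended about 2° off vertical.

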